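# Hold the pivot bolt of a sagging bench magnifier

## Task

The arm of the bench magnifier has sagged: lift it until it slopes up at 20 degrees above level, and let go of it (it stays where it is left). Then reach down into the gap behind the bracket, between the bracket and the lamp's box, and take the hex head of the pivot bolt across two of its flats without turning the bolt, as its nut is already run up by hand. Finish while still gripping the bolt head, so that I can tighten the nut from the front; leave everything else on the bench where it is.

Things in the scene. Friction and masses are not known exactly. Their poses are not given: they have to be found in the camera images.
- stand: fixed stand of the magnifier: grey base plate (x -73 to 117, y -75 to 75, top at z 12 mm), upright steel bracket, white lamp box behind it. Origin on the bench under the middle of the bolt head; z up; x along the bolt from its nut (front) to its head, roughly away from the robot; y to the side the magnifier's arm points. The pivot axis is parallel to x at y 0, z = 120 mm
- bracket (a point): top middle of the steel bracket, z = 150 mm (stand's frame and axes): a plate 6 mm thick (x -24 to -18 mm), 60 mm wide (y -30 to 30), its top rounded about the pivot with radius 30
- gap (a point): middle of the gap behind the bracket (stand's axes), level with the top of the lamp box, z = 105 mm. The gap is 48 mm wide (stand x -18 to 30 mm), open above and at both ends, and 93 mm deep to the base plate. The box spans stand x 30 to 100, y -52 to 52, up to z = 105
- boom (a joint): angle of the magnifier's arm above level, rad: 0 level, positive with the lens end raised (a turn about the stand's x axis). Range -0.35 to 1.2; starts between -0.2 and 0.08. It turns on the pivot in front of the bracket with stiff friction, 0.65 N m, and stays where it is left; lifting it takes 1.1 N m in all. It weighs 0.26 kg
- bar_mid (a point): middle of the arm's aluminium flat bar, 120 mm from the pivot axis, a free place to pinch it across its thickness. Bar 20 mm deep, 8 mm thick (stand x -34 to -26 mm), from the pivot to 170 mm out. Axes: y along the bar to the lens, x parallel to the bolt, z square to the bar's upper edge
- lens (a point): middle of the lens at the arm's end, 222 mm from the pivot axis, in a white ring of 106 mm outside diameter, 18 mm thick; the ring lies in the plane of the bar's length and the bolt's direction. Axes as bar_mid
- bolt (a joint): angle of the pivot bolt about the stand's x axis, rad, the same sense as the arm. At 0 two flats of its hex head stand upright, facing the stand's +y and -y; at angle a they face (cos a, sin a) in the stand's (y, z). Starts between -0.08 and 0.5. It turns against the light friction of a nut run up by hand, 0.12 N m; moving the arm does not turn it
- bolt_head (a point): middle of the bolt's hex head on the pivot axis, in the gap: dark steel, 19 mm across flats, 9 mm thick (stand x -4 to 5 mm, so 14 to 23 mm behind the bracket). Between head and bracket: a sleeve 15 mm in diameter and a washer 26 mm in diameter, 3 mm thick, against the bracket. Axes turn with the bolt: x along it, y square to the flats named in bolt
- bolt_corner (a point): a corner edge of the hex head, 11 mm from the bolt's axis along the bolt's own z: shows how far the bolt has turned
- mould: bystander: dark block mould with raised facets, 130 x 100 x 31 mm, under the lens; origin under its middle
- tub: bystander: white screw-top tub, 52 mm diameter, 42 mm high, beside the stand on the side away from the arm; origin under its middle
- dish: bystander: clear round dish, 66 mm diameter, 14 mm high, beyond the mould; origin under its middle
- spanner: bystander: steel spanner 170 mm long lying in front of the stand, for the nut; origin under its middle
- notes: bystander: pale yellow note pad, 76 x 76 x 14 mm; origin under its middle
- loop: bystander: small scoop with a wooden handle, 160 mm long; origin under its middle
- syringe: bystander: plastic syringe about 155 mm long lying down, 24 mm high; origin under its middle

How it is judged:
By the outcome, as a careful person would: the job done as asked, in the order asked, and still so for the second after the job is handed in, while the arm keeps its last pose, push and grip.
It also fails if it takes over 40 s, if anything falls off the work surface, if the arm or the gripper's body presses on something with over 40 N, if the wrist force passes 120 N, or if a joint passes its speed limit or range.

## Robot

A 6-joint arm with a two-finger parallel gripper is mounted at the origin on the work surface. World frame = base frame: x ahead of the robot, y to its left, z up, the work surface at z = 0. Lengths are in mm, angles in degrees, forces in N, time in s.
With the tool pointing down it reaches from about 250 to 850 mm from the base axis. Payload 12.5 kg.
Tool frame: the origin (TCP) lies midway between the tips of the shut fingers; the grasp point (between the pads) lies 19 mm behind it; z points along the fingers, y is the line along which they close (so a half turn about z gives the same grasp; the last joint's range is limited). The gripper opens to 93 mm and grips with 3 to 60 N. Pads are 15 mm wide; open, the fingers measure 128 mm over their backs; the gripper's body (75 mm by 188 mm) begins 65 mm behind the grasp point.
Start: joints at [-71.024, 20.094, 94.641, -0, 65.266, -4.847], TCP at [222.174, -503.113, 218.633] pointing down, gripper open.
Joint ranges: [-157.81, 157.81], [-45, 120.19], [0.68, 151.7], [-89.99, 269.99], [4.06, 180], [-164.3, 164.3]. Speed limits (degrees/s): [127.2, 127.2, 159.86, 180, 180, 180].

## Interface

Orientations are given as [roll, pitch, yaw] about the fixed x, y, z axes, in that order (R = Rz(yaw) Ry(pitch) Rx(roll)).
In Python, from cell import manip gives the robot as it stands.
- The arm moves only by the shell command python3 -m jog 'ROWS' [FORCE]. ROWS is JSON, a list of rows, each an object with "offset": the shift along the tool's x, y, z in m, a list of three; "turn": the turn, a rotation vector about the tool's x, y, z in rad, a list of three; "hand": the closure in counts, from 0 (fully open) to 255 (shut). A call has 1 to 20 rows; each row shifts and turns the commanded pose from where the row before left it, along the tool's axes as they then stand; what a row does not reach is not made up. A row lasts 1/8 s, in which the tool goes at most 62.5 mm and 10.7 degrees, less where a joint would pass 70% of its speed; a pose out of reach is approached as far as the arm can. A call with a gripper value outside its range is refused whole. The fingers move at their own pace and stop on an object; FORCE is the grip in N (left out, the last holds). Time passes only in rows, so rows that do not move let the fingers close. It gives the time, the measured TCP pose, the force, the opening and the grip force at its end, in the units of the state.
- manip.state(): the state, without advancing time (a new reading comes with each control period).
- manip.camera(name): name is "scene" or "side" or "wrist"; returns the picture (384x512x3 uint8, red, green, blue); there is no depth.
- manip.get_calibration(name): a dict with "camera_matrix" (3x3 intrinsics, pixels), "k1" (the pictures are not rectified: a ray, as slopes to the right and down, at radius r is drawn at 1 + k1 r^2 times it, then the intrinsics apply), "pose" (4x4, takes a point from camera to world coordinates). Camera axes: x right, y up, looking along -z (the intrinsics and any distortion apply to the point x, -y, -z); pixel columns grow to the right and rows downward; lengths in mm; the calibration is good to about 2 mm. A picture is of the moment at which its call begins: read the wrist's pose just before it. get_calibration takes no time and is no camera call; for the wrist camera it gives the pose at the moment of the call.
- manip.finish_job(): hands the job in; it is judged then, once.
Trained networks look in the newest picture that a camera, given by its name, has taken for a name from the list of things; names that differ only in an ending like _2 or _b are one class to them, and where a whole thing is asked for, a point or a joint stands for the part that bears it (a point fixed in the world has none). Each returns a list of dicts, best first, with "confidence" (0 to 1); they miss things now and then, are a little off and sometimes report something else, mostly with a low value. They report only what shows in the picture. A call takes as long as a camera call.
- manip.boxes_of(camera, thing): "uv" ([column, row] in pixels, amid what is visible of it).
- manip.outline_of(camera, thing): "region" (384x512 bool, what is visible of it) and "uv" ([column, row] in pixels, amid what is visible of it).
- manip.landmark_of(camera, thing): "uv" ([column, row] in pixels: a listed point, or the origin of a listed thing).
The state is a dict: "time": time; "q": joint angles; "dq": joint speeds; "joint_efforts": joint torques, N m; "tcp_pos": TCP position; "orientation": TCP orientation; "contact_force": force on the tool from outside, world axes, zero at the start; "ft_torque": the same for the moment, N m; "opening": opening from 0.0 (shut) to 1.0 (fully open); "gripper_force": force on a finger pad.
Only numpy, scipy, OpenCV 4.12 (cv2) and the standard library are available. Lean on these libraries where they do the work, as an engineer would, in place of code of your own. Each camera call takes 0.05 s, during which the arm holds its last target. There are 200 camera calls.

## Working session

There is one attempt and no reset: what is moved stays moved. The work goes in short steps, Python scripts to look and compute and a shell command to move; the robot and the scene stay as the last step left them, time stands still between calls to the robot, and variables do not carry over. Pictures are saved under pics/ and viewed, at most 10 in all, crops included, and the job is handed in when it is done.

```bash
ls; mkdir -p pics; cat > h.py <<'E'
import numpy as np, cv2
from cell import manip
from scipy.spatial.transform import Rotation as R
def ray(cam,uv,cal=None):
    c=cal or manip.get_calibration(cam);K=np.array(c["camera_matrix"]);P=np.array(c["pose"])
    d=(np.array([uv[0],uv[1]])-K[:2,2])/[K[0,0],K[1,1]]
    s=d.copy()
    for _ in range(20): s=d/(1+c["k1"]*(s@s))
    v=P[:3,:3]@np.array([s[0],-s[1],-1]); return P[:3,3],v/np.linalg.norm(v)
def proj(cam,p,cal=None):
    c=cal or manip.get_calibration(cam);K=np.array(c["camera_matrix"]);P=np.array(c["pose"])
    q=P[:3,:3].T@(np.asarray(p,float)-P[:3,3]); s=np.array([q[0],-q[1]])/-q[2]
    s=s*(1+c["k1"]*(s@s)); return s*[K[0,0],K[1,1]]+K[:2,2]
def atz(r,z): return r[0]+r[1]*(z-r[0][2])/r[1][2]
E
python3 - <<'E'
from h import *
for n in ("scene","side","wrist"):
    im=manip.camera(n); cv2.imwrite(f"pics/{n}0.png",im[:,:,::-1])
    print(n,np.array(manip.get_calibration(n)["pose"]).round(2).tolist(),manip.get_calibration(n)["camera_matrix"])
    for t in "stand bracket gap bar_mid lens bolt_head bolt_corner mould tub dish spanner notes loop syringe".split():
        print(t,[(np.round(d["uv"],1).tolist(),round(d["confidence"],2)) for d in manip.landmark_of(n,t)[:2]])
print(manip.state())
im=np.hstack([cv2.imread("pics/scene0.png"),cv2.imread("pics/side0.png")]);cv2.imwrite("pics/a.png",cv2.resize(im,(800,300)))
E
```

```text
pics
scene [[-0.89, -0.28, 0.36, 1043.15], [0.45, -0.58, 0.67, 935.25], [0.02, 0.76, 0.65, 979.94], [0.0, 0.0, 0.0, 1.0]] [[456.35825119   0.         260.09414412]
 [  0.         456.35825119 187.56539638]
 [  0.           0.           1.        ]]
stand [([243.8, 190.5], 0.79), ([242.4, 163.0], 0.62)]
bracket [([248.8, 151.7], 0.96)]
gap [([244.1, 166.4], 0.92)]
bar_mid [([266.9, 184.1], 0.68)]
lens [([278.1, 205.1], 0.97)]
bolt_head [([242.9, 160.0], 0.4), ([212.1, 158.0], 0.22)]
bolt_corner [([242.0, 159.4], 0.41), ([242.2, 161.7], 0.29)]
mould [([284.9, 237.8], 0.79), ([214.5, 154.9], 0.27)]
tub [([222.9, 171.7], 0.5)]
dish [([230.4, 239.0], 0.92)]
spanner [([275.0, 175.5], 0.51)]
notes [([351.0, 291.3], 0.83)]
loop [([212.9, 156.9], 0.66)]
syringe [([300.4, 326.1], 0.84)]
side [[0.98, 0.14, -0.12, 430.68], [-0.19, 0.73, -0.66, -627.15], [-0.0, 0.67, 0.74, 880.96], [0.0, 0.0, 0.0, 1.0]] [[407.93222757   0.         252.71844986]
 [  0.         407.93222757 192.80011155]
 [  0.           0.           1.        ]]
stand [([263.7, 265.9], 0.83)]
bracket [([254.1, 233.7], 0.97)]
gap [
[... 838 characters left out ...]
ringe []
{'time': 2.25, 'q': array([-7.10226424e+01,  2.00962549e+01,  9.46400014e+01, -5.53103101e-04,
        6.52662447e+01, -4.84663487e+00]), 'dq': array([-0.02661207,  0.02255607,  0.05672819,  0.02703036, -0.01984923,
       -0.06301662]), 'joint_efforts': array([ 5.41872714e-05, -4.97249329e+01, -2.85482365e+01,  6.99927472e-02,
        2.20758392e-02, -5.82631916e-07]), 'tcp_pos': array([ 222.18395065, -503.11450096,  218.61520338]), 'orientation': array([-1.79997466e+02,  2.89254242e-04,  2.38242239e+01]), 'contact_force': array([ 0.29213282, -0.65077193,  0.33059836]), 'ft_torque': array([ 0.02723666, -0.01434081, -0.00798225]), 'gripper_force': 0.0, 'opening': 1.0011798564297245}
```

```bash
cat > fit.py <<'E'
from h import *
from scipy.optimize import least_squares
def stand2w(p,yaw,s): 
    return R.from_euler('z',yaw).apply(s)+[p[0],p[1],0]
def bar(th,L): return np.array([-30,L*np.cos(th),120+L*np.sin(th)])
E
python3 - <<'E'
from fit import *
obs=[("scene","bracket",[248.8,151.7]),("scene","gap",[244.1,166.4]),("scene","bar_mid",[266.9,184.1]),("scene","lens",[278.1,205.1]),
("side","bracket",[254.1,233.7]),("side","gap",[263,242.6]),("side","bar_mid",[247.9,200.8]),("side","lens",[243.5,174.9]),("scene","stand",[243.8,190.5]),("side","stand",[263.7,265.9])]
cal={n:manip.get_calibration(n) for n in("scene","side")}
def f(x,full=0):
    P=dict(bracket=[-21,0,150],gap=[6,0,105],bar_mid=bar(x[3],120),lens=bar(x[3],222),stand=[0,0,0])
    return np.concatenate([proj(c,stand2w(x[:2],x[2],np.array(P[n])),cal[c])-uv for c,n,uv in obs])
g=atz(ray("side",[263,242.6]),105);print(g)
for y0 in(0,):
    r=least_squares(f,[g[0],g[1],y0,0],loss='soft_l1');print(r.x,np.degrees(r.x[2:]),r.cost);print(f(r.x).reshape(-1,2).round(1))
for a,z,u,v in[("mould",0,[284.9,237.8],[236.7,195.8]),("tub",0,[222.9,171.7],[285.1,313.5]),("dish",0,[230.4,239],[292.6,206.5]),("spanner",0,[275,175.5],[207,280.5]),("notes",0,[351,291.3],[208.8,147.3]),("loop",0,[212.9,156.9],[293.1,346]),("syringe",0,[300.4,326.1],[258.9,132.1])]:
    print(a,atz(ray("scene",u),z).round(0),atz(ray("side",v),z).round(0))
a=cv2.imread("pics/scene0.png")[100:280,170:390];b=cv2.imread("pics/side0.png")[120:360,150:350]
cv2.imwrite("pics/b.png",np.hstack([cv2.resize(a,(440,360),interpolation=3),cv2.resize(b,(300,360))]))
E
```

```text
[554.36881591 -97.0256095  105.        ]
[ 5.54445126e+02 -9.88675306e+01 -1.14270332e-01 -3.28544097e-02] [-6.54720772 -1.88241902] 10.150300757248912
[[ 1.2  0.7]
 [-2.3 -0.8]
 [-0.7 -0.5]
 [ 1.1  1.4]
 [-0.  -1.5]
 [ 2.8  0.5]
 [-1.3  0.8]
 [ 0.6 -1.5]
 [-0.1  0.1]
 [-1.1  1.5]]
mould [536. 147.  -0.] [531. 150.   0.]
tub [ 576. -220.    0.] [ 580. -229.    0.]
dish [683.  82.  -0.] [679.  79.   0.]
spanner [ 423. -125.    0.] [ 414. -109.    0.]
notes [474. 391.   0.] [476. 374.  -0.]
loop [ 575. -315.    0.] [ 579. -307.    0.]
syringe [647. 423.   0.] [651. 418.   0.]
```

View pics/a.png

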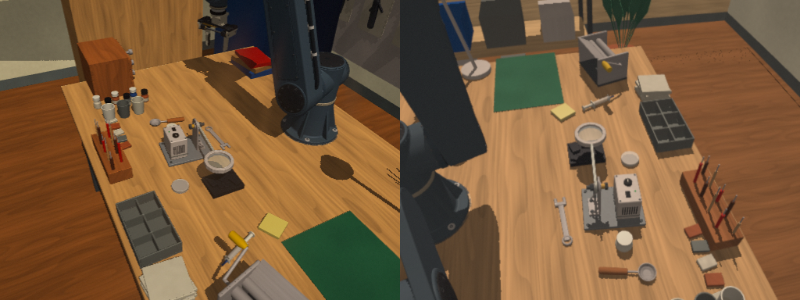

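View pics/b.png

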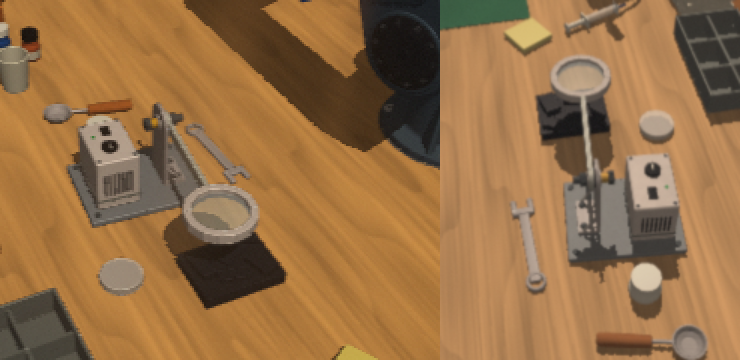

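```bash
python3 -m jog '[{"offset":[0.036,-0.025,-0.006],"turn":[0,0,0],"hand":0},{"offset":[0.036,-0.025,-0.006],"turn":[0,0,0],"hand":0},{"offset":[0.036,-0.025,-0.006],"turn":[0,0,0],"hand":0},{"offset":[0.036,-0.025,-0.006],"turn":[0,0,0],"hand":0},{"offset":[0.036,-0.025,-0.006],"turn":[0,0,0],"hand":0},{"offset":[0.036,-0.025,-0.006],"turn":[0,0,0],"hand":0},{"offset":[0.036,-0.025,-0.006],"turn":[0,0,0],"hand":0},{"offset":[0.036,-0.025,-0.006],"turn":[0,0,0],"hand":0},{"offset":[0.036,-0.025,-0.006],"turn":[0,0,0],"hand":0},{"offset":[0.036,-0.025,-0.006],"turn":[0,0,0],"hand":0},{"offset":[0.036,-0.025,-0.006],"turn":[0,0,0],"hand":0},{"offset":[0.036,-0.025,-0.006],"turn":[0,0,0],"hand":0},{"offset":[0.036,-0.025,-0.006],"turn":[0,0,0],"hand":0},{"offset":[0.036,-0.025,-0.006],"turn":[0,0,0],"hand":0},{"offset":[0,0,0],"turn":[0,0,-0.174],"hand":0},{"offset":[0,0,0],"turn":[0,0,-0.174],"hand":0},{"offset":[0,0,0],"turn":[0,0,-0.174],"hand":0},{"offset":[0,0,0],"turn":[0,0,-0.174],"hand":0},{"offset":[0,0,0],"turn":[0,0,-0.174],"hand":0},{"offset":[0,0,0],"turn":[0,0,-0.174],"hand":0}]' 30
cat > look.py <<'E'
from fit import *
import sys,json,pickle,os
from scipy.optimize import least_squares
# accumulates wrist observations; usage look.py tag names...
tag=sys.argv[1];names=sys.argv[2:]
c=manip.get_calibration("wrist");im=manip.camera("wrist");cv2.imwrite(f"pics/{tag}.png",im[:,:,::-1])
obs=pickle.load(open("obs.pkl","rb")) if os.path.exists("obs.pkl") else []
for t in names:
    d=manip.landmark_of("wrist",t)
    print(t,[(np.round(e["uv"],1).tolist(),round(e["confidence"],2)) for e in d[:2]])
    if d and d[0]["confidence"]>.5: obs.append((c,t,d[0]["uv"],tag))
pickle.dump(obs,open("obs.pkl","wb"))
E
python3 look.py w1 bracket gap bar_mid lens bolt_head stand; sed -n 1,3p /dev/null
```

```text
time: 4.75
tcp_pos: [541.8, 20.6, 302.6]
orientation: [-180.0, -0.0, 84.0]
contact_force: [0.1, -0.2, 0.1]
opening: 1.002
gripper_force: 0.0
bracket [([348.0, 102.2], 0.73), ([256.7, 279.1], 0.62)]
gap [([281.8, 259.2], 0.79)]
bar_mid [([248.9, 165.8], 0.69), ([275.6, 266.0], 0.69)]
lens [([248.3, 67.1], 0.79)]
bolt_head [([274.5, 266.8], 0.52)]
stand [([267.6, 227.3], 0.9)]
```

View pics/w1.png

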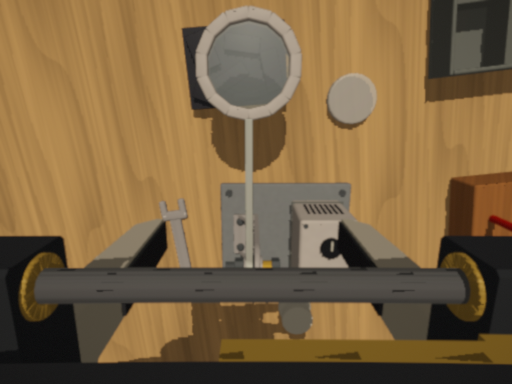

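```bash
cat > fit2.py <<'E'
from fit import *
from scipy.optimize import least_squares
cal={n:manip.get_calibration(n) for n in("scene","side")}
import pickle
w=[o for o in pickle.load(open("obs.pkl","rb")) if o[3]=="w1"][0][0]
obs=[(cal["scene"],"bracket",[248.8,151.7]),(cal["scene"],"gap",[244.1,166.4]),(cal["scene"],"bar_mid",[266.9,184.1]),(cal["scene"],"lens",[278.1,205.1]),
(cal["side"],"bracket",[254.1,233.7]),(cal["side"],"gap",[263,242.6]),(cal["side"],"bar_mid",[247.9,200.8]),(cal["side"],"lens",[243.5,174.9]),(cal["scene"],"stand",[243.8,190.5]),(cal["side"],"stand",[263.7,265.9]),
(w,"bar_mid",[248.9,165.8]),(w,"lens",[248.3,65]),(w,"c1",[221.5,184]),(w,"c2",[350,184]),(w,"gap",[281.8,259.2]),(w,"stand",[267.6,227.3])]
W=np.array([1]*10+[2,2,2,2,1,1])
def f(x):
    P=dict(bracket=[-21,0,150],gap=[6,0,105],bar_mid=bar(x[3],120),lens=bar(x[3],222),stand=[0,0,0],c1=[-73,75,12],c2=[117,75,12])
    return np.concatenate([W[i]*(proj("",stand2w(x[:2],x[2],np.array(P[n])),c)-uv) for i,(c,n,uv) in enumerate(obs)])
r=least_squares(f,[554,-99,-.11,-.03],loss='soft_l1')
if __name__=="__main__":
    print(r.x,np.degrees(r.x[2:]),r.cost);print((f(r.x).reshape(-1,2)/W[:,None]).round(1).tolist())
    x=r.x
    # plan bar grasp
    th=x[3]; up=np.array([0,-np.sin(th),np.cos(th)])
    g=stand2w(x[:2],x[2],bar(th,120)); print("bar mid",g)
    Rs=R.from_euler('z',x[2])
    Rt=Rs*R.from_euler('x',th)*R.from_matrix(np.array([[0,1,0],[1,0,0],[0,0,-1]]).T)
    s=manip.state();Rc=R.from_euler('xyz',s["orientation"],degrees=True)
    print("turn",(Rc.inv()*Rt).as_rotvec()); tcp=g+Rt.apply([0,0,19])
    print("tcp",tcp,"offset",Rc.inv().apply(tcp-s["tcp_pos"]))
E
python3 fit2.py
```

```text
[ 5.55409387e+02 -9.49546036e+01 -1.04119066e-01 -1.02744781e-02] [-5.96558307 -0.58868423] 26.94128511600719
[[1.5, 1.4], [-2.0, 0.0], [0.0, -0.5], [2.2, 0.8], [0.1, -2.9], [2.8, -1.0], [-1.7, -1.0], [-0.2, -3.8], [0.1, 0.9], [-1.1, 0.2], [-0.1, -0.2], [0.2, 0.7], [-1.7, -0.1], [2.0, -0.2], [-3.0, 1.9], [1.8, 2.6]]
bar mid [538.04291943  27.50716881 118.76708432]
turn [-5.44593928e-05 -1.03001377e-02 -9.41886339e-03]
tcp [538.02263088  27.31301433  99.76808718] offset [  6.20919353  -4.56905236 202.86705735]
```

```bash
python3 -m jog '[{"offset":[0.006,-0.0045,0.05],"turn":[0,0,-0.009],"hand":0},{"offset":[0,0,0.05],"turn":[0,0,0],"hand":0},{"offset":[0,0,0.05],"turn":[0,-0.01,0],"hand":0},{"offset":[0,0,0.051],"turn":[0,0,0],"hand":0},{"offset":[0,0,0],"turn":[0,0,0],"hand":200},{"offset":[0,0,0],"turn":[0,0,0],"hand":230},{"offset":[0,0,0],"turn":[0,0,0],"hand":255},{"offset":[0,0,0],"turn":[0,0,0],"hand":255},{"offset":[0,0,0],"turn":[0,0,0],"hand":255},{"offset":[0,0,0],"turn":[0,0,0],"hand":255},{"offset":[0,0,0],"turn":[0,0,0],"hand":255},{"offset":[0,0,0],"turn":[0,0,0],"hand":255}]' 12
python3 - <<'E'
from h import *
s=manip.state();print(s["contact_force"],s["ft_torque"])
E
```

```text
time: 6.6
tcp_pos: [538.0, 26.6, 101.6]
orientation: [-180.0, 0.6, 84.2]
contact_force: [-0.4, 0.0, 0.8]
opening: 0.19
gripper_force: 0.0
[-0.35303273  0.02814682  0.83017283] [-0.07321837 -0.09591789 -0.05458715]
```

```bash
python3 -m jog '[{"offset":[0,0,0],"turn":[0,0,0],"hand":255},{"offset":[0,0,0],"turn":[0,0,0],"hand":255},{"offset":[0,0,0],"turn":[0,0,0],"hand":255},{"offset":[0,0,0],"turn":[0,0,0],"hand":255}]' 12
cat > st.py <<'E'
from h import *
from fit import *
s=manip.state();print(s["contact_force"].round(2),s["ft_torque"].round(3))
E
python3 st.py
```

```text
time: 7.1
tcp_pos: [538.8, 26.5, 101.8]
orientation: [179.9, 0.6, 84.1]
contact_force: [6.0, -0.9, -3.5]
opening: 0.084
gripper_force: 12.0
[ 6.04 -0.94 -3.54] [-0.106 -0.93  -0.061]
```

```bash
python3 -m jog '[{"offset":[0,0.001,0],"turn":[0,0,0],"hand":255},{"offset":[0,0,0],"turn":[0,0,0],"hand":255},{"offset":[0.00094,0,-0.00736],"turn":[0,0.061,0],"hand":255},{"offset":[0.00094,0,-0.00736],"turn":[0,0.061,0],"hand":255},{"offset":[0.00094,0,-0.00736],"turn":[0,0.061,0],"hand":255},{"offset":[0.00094,0,-0.00736],"turn":[0,0.061,0],"hand":255},{"offset":[0.00094,0,-0.00736],"turn":[0,0.061,0],"hand":255},{"offset":[0.00094,0,-0.00736],"turn":[0,0.061,0],"hand":255},{"offset":[0,0,0],"turn":[0,0,0],"hand":255},{"offset":[0,0,0],"turn":[0,0,0],"hand":255}]' 35
python3 st.py; python3 - <<'E'
from fit import *
for n in("scene","side"):
    im=manip.camera(n); cv2.imwrite(f"pics/{n}1.png",im[:,:,::-1])
    for t in "bar_mid lens bracket gap".split():
        print(n,t,[(np.round(d["uv"],1).tolist(),round(d["confidence"],2)) for d in manip.landmark_of(n,t)[:2]])
E
```

```text
time: 8.35
tcp_pos: [538.7, 25.2, 145.6]
orientation: [-180.0, -20.2, 84.2]
contact_force: [-0.9, -7.3, -2.2]
opening: 0.085
gripper_force: 35.0
[-0.87 -7.31 -2.2 ] [-1.414e+00  7.000e-02 -1.000e-03]
scene bar_mid [([264.3, 172.0], 0.55)]
scene lens [([280.0, 180.3], 0.82), ([242.4, 190.0], 0.55)]
scene bracket [([248.6, 153.3], 0.83)]
scene gap [([245.0, 168.5], 0.84), ([223.6, 170.6], 0.64)]
side bar_mid [([250.2, 194.6], 0.71)]
side lens []
side bracket [([252.3, 228.8], 0.81)]
side gap [([267.7, 242.7], 0.69)]
```

```bash
python3 -m jog '[{"offset":[0,0,0],"turn":[0,0,0],"hand":0},{"offset":[0,0,0],"turn":[0,0,0],"hand":0},{"offset":[0,0,0],"turn":[0,0,0],"hand":0},{"offset":[0,0,0],"turn":[0,0,0],"hand":0},{"offset":[0,0,-0.03],"turn":[0,0,0],"hand":0},{"offset":[0,0,-0.05],"turn":[0,0,0],"hand":0},{"offset":[0,0,-0.05],"turn":[0,0,0],"hand":0},{"offset":[0,0,-0.05],"turn":[0,0,0],"hand":0}]'
cat > plan.py <<'E'
from fit import *
X=[556.2,-94.95,-0.104]
def to(pos_s, Rs_t, note=""):
    """target TCP in stand coords + orientation in stand coords -> deltas"""
    s=manip.state();Rc=R.from_euler('xyz',s["orientation"],degrees=True)
    p=stand2w(X,X[2],np.array(pos_s,float));Rt=R.from_euler('z',X[2])*Rs_t
    print(note,"world",p.round(1),"offset mm",Rc.inv().apply(p-s["tcp_pos"]).round(1),"turn",(Rc.inv()*Rt).as_rotvec().round(4),
     "off-in-target-frame",Rt.inv().apply(p-s["tcp_pos"]).round(1))
DOWN=R.from_euler('x',180,degrees=True)   # tool x=stand x, tool y=-stand y, z down
E
python3 - <<'E'
from plan import *
# tilt: tool z=( -sin,0,-cos)
ph=np.radians(40)
Rt=R.from_matrix(np.array([[np.cos(ph),0,-np.sin(ph)],[0,-1,0],[-np.sin(ph),0,-np.cos(ph)]]).T)
print(Rt.as_matrix().round(2))
to([35,30,300],Rt); 
s=manip.state();print(s["q"].round(1),s["tcp_pos"],s["orientation"])
E
```

```text
time: 9.85
tcp_pos: [532.2, -37.1, 316.2]
orientation: [180.0, -20.4, 84.2]
contact_force: [1.1, 0.0, 0.5]
opening: 0.895
gripper_force: 0.0
[[ 0.77  0.   -0.64]
 [ 0.   -1.   -0.  ]
 [-0.64  0.   -0.77]]
 world [594.1 -68.7 300. ] offset mm [-29.3  64.8   6.5] turn [ 0.2783 -0.8201  1.6098] off-in-target-frame [ 60.1  25.1 -29.2]
[-19.3  14.9  90.2  20.1  80.4 -17.7] [532.22277974 -37.07821904 316.24772105] [179.99791543 -20.38464432  84.15229338]
```

```bash
python3 -m jog '[{"offset":[-0.015,0.032,0.003],"turn":[0,0,0],"hand":0},{"offset":[-0.015,0.032,0.003],"turn":[0,0,0],"hand":0},{"offset":[0,0,0],"turn":[0.0253,-0.0746,0.1463],"hand":0},{"offset":[0,0,0],"turn":[0.0253,-0.0746,0.1463],"hand":0},{"offset":[0,0,0],"turn":[0.0253,-0.0746,0.1463],"hand":0},{"offset":[0,0,0],"turn":[0.0253,-0.0746,0.1463],"hand":0},{"offset":[0,0,0],"turn":[0.0253,-0.0746,0.1463],"hand":0},{"offset":[0,0,0],"turn":[0.0253,-0.0746,0.1463],"hand":0},{"offset":[0,0,0],"turn":[0.0253,-0.0746,0.1463],"hand":0},{"offset":[0,0,0],"turn":[0.0253,-0.0746,0.1463],"hand":0},{"offset":[0,0,0],"turn":[0.0253,-0.0746,0.1463],"hand":0},{"offset":[0,0,0],"turn":[0.0253,-0.0746,0.1463],"hand":0},{"offset":[0,0,0],"turn":[0.0253,-0.0746,0.1463],"hand":0}]'
python3 - <<'E'
from plan import *
ph=np.radians(40)
Rt=R.from_matrix(np.array([[np.cos(ph),0,-np.sin(ph)],[0,-1,0],[-np.sin(ph),0,-np.cos(ph)]]).T)
to([35,30,190],Rt); print(manip.state()["q"].round(1))
E
```

```text
time: 11.48
tcp_pos: [593.6, -68.8, 298.4]
orientation: [179.8, 40.2, -6.3]
contact_force: [-0.3, -0.1, 0.2]
opening: 1.001
gripper_force: 0.0
 world [594.1 -68.7 190. ] offset mm [70.3 -0.4 82.5] turn [ 0.0002  0.0029 -0.004 ] off-in-target-frame [70.1 -0.1 82.7]
[ -9.9  45.1  51.7  -3.  123.3  85.6]
```

```bash
python3 -m jog '[{"offset":[0.035,0,0.041],"turn":[0,0,0],"hand":0},{"offset":[0.035,0,0.041],"turn":[0,0,0],"hand":0},{"offset":[0,0,0],"turn":[0,0,0],"hand":0}]'
python3 look.py w2 bolt_head bolt_corner bar_mid lens bracket gap
```

```text
time: 11.85
tcp_pos: [592.9, -68.8, 187.6]
orientation: [-180.0, 40.4, -5.9]
contact_force: [-0.4, 0.3, 1.4]
opening: 1.0
gripper_force: 0.0
bolt_head [([292.1, 176.9], 0.82), ([294.8, 153.7], 0.61)]
bolt_corner [([290.7, 187.7], 0.86)]
bar_mid []
lens []
bracket [([291.1, 219.7], 0.64)]
gap [([292.5, 153.1], 0.75)]
```

View pics/w2.png

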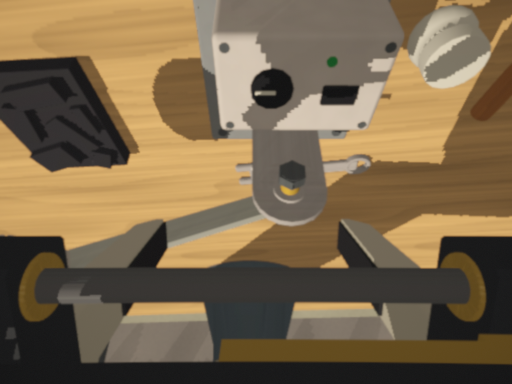

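```bash
python3 - <<'E'
import cv2,numpy as np
im=cv2.imread("pics/w2.png")
a=cv2.resize(im[155:205,265:320],None,fx=11,fy=11,interpolation=cv2.INTER_NEAREST)
a=cv2.convertScaleAbs(a,alpha=2.2,beta=10)
for i in range(0,55,5): cv2.putText(a,str(265+i),(i*11,8),0,.3,(0,0,255));
for i in range(0,50,5): cv2.putText(a,str(155+i),(0,i*11+8),0,.3,(0,0,255))
cv2.imwrite("pics/hex.png",a)
E
```

```text
(no output)
```

View pics/hex.png

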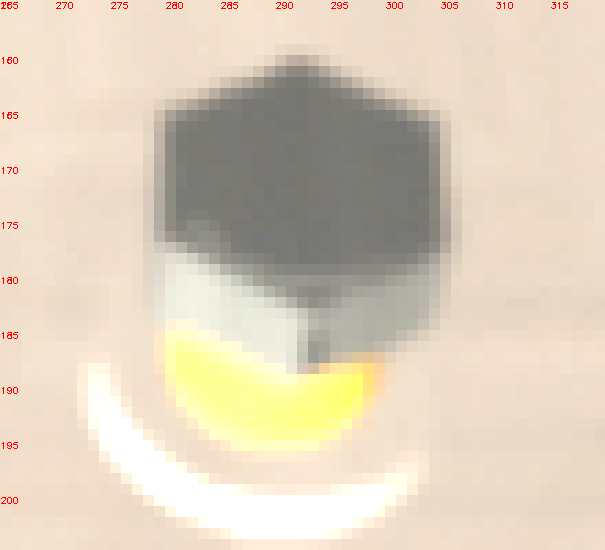

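```bash
cat > hexfit.py <<'E'
from plan import *
from scipy.optimize import least_squares
import pickle
w2=[o for o in pickle.load(open("obs.pkl","rb")) if o[3]=="w2"][0][0]
def pts(a,xs):
    k=np.radians(90+60*np.arange(6))+a; r=19/np.sqrt(3)
    return np.c_[np.full(6,xs),r*np.cos(k),120+r*np.sin(k)]
# index0 = +z corner, 1 = toward -... going ccw in (y,z): 90,150(-y),210,270,330,30
meas=[(5,0,292.5,180.7),(5,1,304.6,177.2),(5,2,304.6,165.2),(5,3,291.8,160),(5,4,279.3,165),(5,5,279.3,176.8),(-4,0,292,189.2),(-4,5,279.3,184.5)]
def f(x,sd=2.5):
    r=[]
    for xs,i,u,v in meas:
        p=pts(x[0],xs)[i]+x[1:4]; r.append((proj("",stand2w(X,X[2],p),w2)-[u,v])/0.6)
    return np.concatenate(r+[x[1:4]/[sd,sd,sd]])
r=least_squares(f,[0,0,0,0]);
if __name__=="__main__":
    J=np.linalg.inv(r.jac.T@r.jac);print("a deg",np.degrees(r.x[0]),"+-",np.degrees(J[0,0]**.5),"shift",r.x[1:],np.sqrt(np.diag(J))[1:],r.cost);print((f(r.x)[:-3]*.6).reshape(-1,2).round(1).tolist())
    # bar: edges sampled in image -> slope. fit centre line rows at columns
    im=cv2.cvtColor(cv2.imread("pics/w2.png"),cv2.COLOR_BGR2GRAY).astype(float)
    for c in range(175,255,10):
        col=im[180:250,c]; g=np.diff(cv2.GaussianBlur(col[:,None],(1,5),0)[:,0]); i=np.argsort(-abs(g))[:5]; print(c,[(int(180+k),round(g[k])) for k in sorted(i)])
    for th in(17,18,19,20,21,22):
        t=np.radians(th); q=[]
        for L in(40,60,80,100):
          for h in(-10,10):
            p=bar(t,L)+[4,-h*np.sin(t),h*np.cos(t)]+r.x[1:4]; q.append(proj("",stand2w(X,X[2],p),w2).round(1).tolist())
        print(th,q)
E
python3 hexfit.py
```

```text
a deg -1.2577003979842876 +- 0.93434334809782 shift [-2.09889953 -0.38634189 -1.86004163] [1.61670041 0.2917531  1.27271623] 10.121176265084776
[[0.4, 1.8], [0.9, -0.4], [-0.2, 0.1], [-0.4, -0.5], [-0.1, -0.2], [0.2, -0.5], [-0.4, 0.6], [-0.6, -0.9]]
175 [(216, -13), (217, -18), (218, -17), (239, 16), (240, 16)]
185 [(214, -19), (215, -20), (216, -13), (236, 16), (237, 16)]
195 [(211, -18), (212, -21), (213, -14), (233, 16), (234, 16)]
205 [(208, -19), (209, -21), (210, -14), (230, 17), (231, 15)]
215 [(205, -17), (206, -20), (207, -15), (227, 17), (228, 15)]
225 [(202, -17), (203, -20), (204, -15), (224, 17), (225, 15)]
235 [(199, -14), (200, -19), (201, -16), (221, 17), (222, 14)]
245 [(197, -18), (218, 17), (244, -19), (245, -22), (246, -18)]
17 [[238.1, 196.5], [244.9, 216.7], [214.2, 202.5], [220.1, 223.2], [189.6, 208.6], [194.5, 229.9], [164.4, 214.9], [168.1, 236.8]]
18 [[238.1, 197.3], [245.4, 217.4], [214.3, 203.6], [220.6, 224.3], [189.8, 210.1], [195.1, 231.4], [164.5, 216.8], [168.7, 238.8]]
19 [[238.2, 198.0], [245.9, 218.1], [214.4, 204.7], [221.2, 225.4], [189.9, 211.6], [195.7, 232.9], [164.6, 218.7], [169.4, 240.7]]
20 [[238.2, 198.7], [246.4, 218.7], [214.6, 205.8], [221.8, 226.4], [190.1, 213.1], [196.4, 234.4], [164.8, 220.6], [170.1, 242.7]]
21 [[238.3, 199.4], [246.9, 219.4], [214.7, 206.9], [222.4, 227.5], [190.3, 214.6], [197.1, 235.9], [165.1, 222.5], [170.8, 244.6]]
22 [[238.4, 200.2], [247.4, 220.0], [214.9, 208.0], [223.1, 228.5], [190.6, 216.1], [197.8, 237.4], [165.3, 224.4], [171.6, 246.5]]
```

```bash
cat > hex2.py <<'E'
from hexfit import *
import sys
im=cv2.cvtColor(cv2.imread("pics/w2.png"),cv2.COLOR_BGR2GRAY).astype(np.float32)
x0=r.x
P=lambda x,i:proj("",stand2w(X,X[2],pts(x[0],5)[i]+x[1:4]),w2)
E=[(1,2),(2,3),(3,4),(4,5),(5,0),(0,1)]
data=[]
for e in E[:4]:
    a,b=P(x0,e[0]),P(x0,e[1]); t=(b-a)/np.linalg.norm(b-a); n=np.array([-t[1],t[0]])
    for s in np.linspace(.2,.8,13):
        q=a+s*(b-a); ss=np.arange(-4,4.01,.1); m=(q+ss[:,None]*n).astype(np.float32)
        v=cv2.remap(im,m[:,:1].copy(),m[:,1:].copy(),cv2.INTER_LINEAR)[:,0]
        lo,hi=v.min(),v.max(); k=np.where(np.diff(np.sign(v-(lo+hi)/2)))[0]
        if len(k): k=k[np.argmin(abs(ss[k]))]; data.append((e,q+ss[k]*n,hi-lo))
def g(x):
    out=[]
    for e,q,_ in data:
        a,b=P(x,e[0]),P(x,e[1]); t=(b-a)/np.linalg.norm(b-a); out.append((-(q-a)[0]*t[1]+(q-a)[1]*t[0])/.2)
    return np.r_[out,x[1:4]/2.5]
s=least_squares(g,x0,loss='soft_l1');J=np.linalg.inv(s.jac.T@s.jac)
print(len(data),"a",np.degrees(s.x[0]),np.degrees(J[0,0]**.5),s.x[1:],"cost",s.cost)
for e in E[:4]:
    k=[i for i,d in enumerate(data) if d[0]==e]; print(e,(g(s.x)[k]*.2).round(2))
# camera-roll check: straight box/plate edges would show as bias; print orientation readings
print(manip.state()["orientation"])
E
python3 hex2.py
```

```text
52 a -3.0014593713586857 0.760812495141383 [-2.38552796 -0.25762025 -1.62976048] cost 6.51195958915442
(1, 2) [ 0.06  0.03  0.01 -0.01 -0.04 -0.06 -0.08 -0.1  -0.13 -0.05 -0.07 -0.1
 -0.12]
(2, 3) [0.22 0.2  0.18 0.06 0.05 0.03 0.11 0.09 0.07 0.06 0.14 0.12 0.1 ]
(3, 4) [-0.02 -0.14 -0.16 -0.18 -0.1  -0.11 -0.03 -0.05 -0.07 -0.08 -0.1  -0.12
 -0.14]
(4, 5) [-0.05 -0.08 -0.   -0.02 -0.05  0.03  0.01 -0.01  0.06  0.04  0.12  0.19
  0.17]
[179.98692956  39.85815379  -5.92957229]
```

```bash
python3 -m jog '[{"offset":[-0.005,0.015,0.020],"turn":[0,0,0],"hand":0},{"offset":[-0.005,0.015,0.020],"turn":[0,0,0],"hand":0},{"offset":[0,0,0],"turn":[0,0,0],"hand":0},{"offset":[0,0,0],"turn":[0,0,0],"hand":0}]'
python3 look.py w3 bolt_head bolt_corner
python3 - <<'E'
import cv2
im=cv2.imread("pics/w3.png")
a=cv2.resize(im[130:220,200:320],None,fx=6,fy=6,interpolation=cv2.INTER_NEAREST)
a=cv2.convertScaleAbs(a,alpha=1.8,beta=10)
for i in range(0,120,10): cv2.putText(a,str(200+i),(i*6,8),0,.3,(0,0,255));
for i in range(0,90,10): cv2.putText(a,str(130+i),(0,i*6+8),0,.3,(0,0,255))
cv2.imwrite("pics/hex3.png",a)
E
```

```text
time: 12.7
tcp_pos: [559.0, -95.2, 167.5]
orientation: [180.0, 39.9, -5.9]
contact_force: [0.4, -0.1, -0.3]
opening: 1.0
gripper_force: 0.0
bolt_head [([251.5, 169.4], 0.7)]
bolt_corner [([249.5, 183.8], 0.77)]
```

View pics/hex3.png

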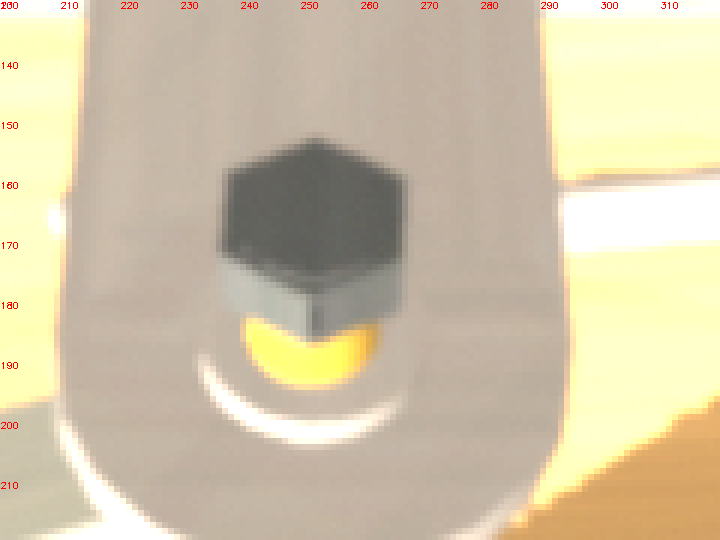

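```bash
cat > hex3.py <<'E'
from plan import *
from scipy.optimize import least_squares
import pickle
O=pickle.load(open("obs.pkl","rb"))
def run(tag,hexcorners,brackrows):
    w=[o for o in O if o[3]==tag][0][0]
    im=cv2.cvtColor(cv2.imread(f"pics/{tag}.png"),cv2.COLOR_BGR2GRAY).astype(np.float32)
    def S(x,p): # stand with nuisance shift, roll about x, yaw
        c=np.array([0,0,120.]); return stand2w(X,X[2],R.from_euler('zx',[x[5],x[4]]).apply(p-c)+c+x[1:4])
    def hp(a,i): k=np.radians(90+60*i)+a; q=19/3**.5; return np.array([5,q*np.cos(k),120+q*np.sin(k)])
    def ends(x,e):
        if e[0]=="b": A=[-18,e[1]*30,e[2]];B=[-18,e[1]*30,e[3]]
        else: A,B=hp(x[0],e[1]),hp(x[0],e[2])
        return proj("",S(x,np.array(A,float)),w),proj("",S(x,np.array(B,float)),w)
    f0=lambda x:np.r_[np.concatenate([proj("",S(x,hp(x[0],i)),w)-uv for i,uv in hexcorners.items()]),x[1:4]/2.5,x[4:]/.01]
    x=least_squares(f0,np.zeros(6)).x
    E=[("h",1,2),("h",2,3),("h",3,4),("h",4,5)]+[("b",s,*brackrows) for s in(1,-1)]
    for it in range(3):
        D=[]
        for e in E:
            a,b=ends(x,e); t=(b-a)/np.linalg.norm(b-a); n=np.array([-t[1],t[0]])
            for s in np.linspace(.15,.85,15):
                q=a+s*(b-a); W=3.5; ss=np.arange(-W,W+.01,.1); m=(q+ss[:,None]*n).astype(np.float32)
                v=cv2.GaussianBlur(cv2.remap(im,m[:,:1].copy(),m[:,1:].copy(),cv2.INTER_LINEAR),(1,9),0)[:,0]
                gr=abs(np.gradient(v)); k=gr.argmax(); gw=np.where(abs(ss-ss[k])<1.5,gr,0)
                D.append((e,q+(gw@ss/gw.sum())*n))
        def g(x):
            o=[]
            for e,q in D:
                a,b=ends(x,e); t=(b-a)/np.linalg.norm(b-a); o.append((-(q-a)[0]*t[1]+(q-a)[1]*t[0])/.2)
            return np.r_[o,x[1:4]/2.5,x[4:]/.02]
        s=least_squares(g,x,loss='soft_l1'); x=s.x
    J=np.linalg.inv(s.jac.T@s.jac)
    print(tag,"a",np.degrees(x[0]).round(2),"+-",np.degrees(J[0,0]**.5).round(2),"shift",x[1:4].round(2),"sd",np.sqrt(np.diag(J))[1:4].round(1),"roll,yaw",np.degrees(x[4:]).round(2),"cost",s.cost.round(1))
    for e in E: k=[i for i,d in enumerate(D) if d[0]==e]; print(e,"mean res",(g(x)[k]*.2).mean().round(2),"tilt",((g(x)[k]*.2)[-5:].mean()-(g(x)[k]*.2)[:5].mean()).round(2))
run("w3",{0:(251,178),1:(266,172.5),2:(266.5,159),3:(251,152.5),4:(237,158.5),5:(236,172)},(75,112))
run("w2",{0:(292.5,180.7),1:(304.6,177.2),2:(304.6,165.2),3:(291.8,160),4:(279.3,165),5:(279.3,176.8)},(75,112))
to([0.5,0,220],DOWN*R.from_euler('x',2,degrees=True))
E
python3 hex3.py
```

```text
w3 a -2.4 +- 0.59 shift [-2.79 -0.12 -2.22] sd [0.2 0.  0.2] roll,yaw [-0.12  0.03] cost 19.6
('h', 1, 2) mean res -0.1 tilt -0.04
('h', 2, 3) mean res 0.04 tilt -0.03
('h', 3, 4) mean res -0.03 tilt -0.01
('h', 4, 5) mean res -0.1 tilt 0.09
('b', 1, 75, 112) mean res 0.13 tilt 0.09
('b', -1, 75, 112) mean res -0.03 tilt -0.07
w2 a -3.68 +- 0.76 shift [-3.76 -0.53 -2.88] sd [0.3 0.1 0.3] roll,yaw [0.19 0.65] cost 33.0
('h', 1, 2) mean res 0.03 tilt -0.13
('h', 2, 3) mean res 0.09 tilt -0.04
('h', 3, 4) mean res -0.07 tilt -0.09
('h', 4, 5) mean res 0.11 tilt 0.39
('b', 1, 75, 112) mean res 0.12 tilt 0.21
('b', -1, 75, 112) mean res 0.01 tilt 0.01
 world [556.7 -95.  220. ] offset mm [-35.7   0.1 -39.3] turn [ 0.0339  0.6973 -0.011 ] off-in-target-frame [ -2.1  -1.7 -53. ]
```

```bash
cat > p2.py <<'E'
from plan import *
Rt=R.from_euler('x',180-2.5,degrees=True); tz=Rt.apply([0,0,1])
h=np.array([-0.3,-0.1,120])
to(h+19*tz-tz*80,Rt,"pre"); to(h+19*tz,Rt,"grasp")
E
python3 p2.py
```

```text
pre world [556.2 -92.4 180.9] offset mm [-11.2  -2.4  -8.8] turn [-0.0414  0.6972  0.0164] off-in-target-frame [ -2.9  -1.8 -14.1]
grasp world [555.8 -95.8 101. ] offset mm [40.1  1.1 52.4] turn [-0.0414  0.6972  0.0164] off-in-target-frame [-2.9 -1.8 65.9]
```

```bash
python3 -m jog '[{"offset":[-0.029,0,-0.034],"turn":[0,0,0],"hand":0},{"offset":[0,0,0],"turn":[-0.0104,0.1743,0.0041],"hand":0},{"offset":[0,0,0],"turn":[-0.0104,0.1743,0.0041],"hand":0},{"offset":[0,0,0],"turn":[-0.0104,0.1743,0.0041],"hand":0},{"offset":[0,0,0],"turn":[-0.0104,0.1743,0.0041],"hand":0},{"offset":[0,0,0],"turn":[0,0,0],"hand":0},{"offset":[0,0,0],"turn":[0,0,0],"hand":0}]'
python3 p2.py; python3 look.py w4 bolt_head gap bracket
```

```text
time: 13.72
tcp_pos: [558.4, -95.5, 211.7]
orientation: [177.5, 0.2, -6.0]
contact_force: [0.6, -0.1, -1.1]
opening: 0.995
gripper_force: 0.0
pre world [556.2 -92.4 180.9] offset mm [-2.4 -4.2 30.6] turn [ 0.      0.0032 -0.0003] off-in-target-frame [-2.5 -4.2 30.6]
grasp world [555.8 -95.8 101. ] offset mm [ -2.2  -4.2 110.6] turn [ 0.      0.0032 -0.0003] off-in-target-frame [ -2.5  -4.2 110.6]
bolt_head [([250.0, 193.7], 0.7)]
gap [([248.4, 181.0], 0.74)]
bracket [([247.6, 232.1], 0.94)]
```

View pics/w4.png

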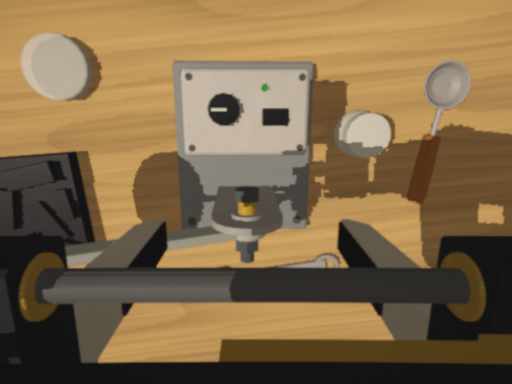

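```bash
python3 - <<'E'
from plan import *
import pickle
w=[o for o in pickle.load(open("obs.pkl","rb")) if o[3]=="w4"][0][0]
for p in([5,0,130.5],[-4,0,130.5],[0.5,-9.5,126],[0.5,9.5,126],[-18,0,150],[-24,0,150],[30,0,105],[30,52,105],[30,-52,105],[100,0,105],[-73,-75,12],[-73,75,12],[6,0,105]): print(p,proj("",stand2w(X,X[2],np.array(p,float)),w).round(1))
im=cv2.imread("pics/w4.png");print(im[180:225,247].mean(1).round().tolist(),im[193,225:270].mean(1).round().tolist())
E
```

```text
[5, 0, 130.5] [246.8 191. ]
[-4, 0, 130.5] [246.8 202. ]
[0.5, -9.5, 126] [258.5 194.9]
[0.5, 9.5, 126] [234.8 195.2]
[-18, 0, 150] [247.7 227.6]
[-24, 0, 150] [247.7 235.1]
[30, 0, 105] [245.8 154.6]
[30, 52, 105] [183.3 154.9]
[30, -52, 105] [307.3 154.2]
[100, 0, 105] [245.4  65.5]
[-73, -75, 12] [306.6 228.5]
[-73, 75, 12] [180.8 230.5]
[6, 0, 105] [246.  182.4]
[130.0, 130.0, 130.0, 130.0, 128.0, 114.0, 78.0, 46.0, 38.0, 37.0, 38.0, 39.0, 38.0, 40.0, 40.0, 40.0, 40.0, 40.0, 41.0, 40.0, 40.0, 41.0, 45.0, 56.0, 65.0, 70.0, 90.0, 115.0, 126.0, 127.0, 128.0, 127.0, 126.0, 127.0, 123.0, 107.0, 97.0, 121.0, 149.0, 157.0, 150.0, 115.0, 82.0, 75.0, 75.0] [77.0, 76.0, 76.0, 76.0, 77.0, 77.0, 77.0, 76.0, 77.0, 79.0, 84.0, 87.0, 89.0, 88.0, 87.0, 85.0, 84.0, 81.0, 65.0, 47.0, 40.0, 40.0, 40.0, 40.0, 41.0, 41.0, 40.0, 40.0, 39.0, 38.0, 40.0, 41.0, 44.0, 55.0, 68.0, 74.0, 76.0, 76.0, 77.0, 76.0, 76.0, 75.0, 76.0, 76.0, 75.0]
```

```bash
python3 -m jog '[{"offset":[-0.002,-0.004,0.03],"turn":[0,0.003,0],"hand":0},{"offset":[0,0,0.03],"turn":[0,0,0],"hand":0},{"offset":[0,0,0.03],"turn":[0,0,0],"hand":0},{"offset":[0,0,0.0205],"turn":[0,0,0],"hand":60},{"offset":[0,0,0],"turn":[0,0,0],"hand":150},{"offset":[0,0,0],"turn":[0,0,0],"hand":150}]' 8
python3 st.py; python3 p2.py
```

```text
time: 14.68
tcp_pos: [556.4, -96.2, 101.3]
orientation: [177.5, -0.1, -6.0]
contact_force: [-0.2, 0.3, 0.5]
opening: 0.725
gripper_force: 0.0
[-0.23  0.27  0.48] [ 0.006  0.008 -0.014]
pre world [556.2 -92.4 180.9] offset mm [ -0.5  -0.3 -79.7] turn [ 0.0002 -0.0024 -0.0004] off-in-target-frame [ -0.7  -0.3 -79.7]
grasp world [555.8 -95.8 101. ] offset mm [-0.7 -0.3  0.3] turn [ 0.0002 -0.0024 -0.0004] off-in-target-frame [-0.7 -0.3  0.3]
```

```bash
python3 -m jog '[{"offset":[0,-0.0003,0],"turn":[0,0,0],"hand":255},{"offset":[0,0,0],"turn":[0,0,0],"hand":255},{"offset":[0,0,0],"turn":[0,0,0],"hand":255},{"offset":[0,0,0],"turn":[0,0,0],"hand":255},{"offset":[0,0,0],"turn":[0,0,0],"hand":255},{"offset":[0,0,0],"turn":[0,0,0],"hand":255},{"offset":[0,0,0],"turn":[0,0,0],"hand":255},{"offset":[0,0,0],"turn":[0,0,0],"hand":255},{"offset":[0,0,0],"turn":[0,0,0],"hand":255}]' 5
python3 st.py
```

```text
time: 15.8
tcp_pos: [555.9, -95.7, 100.7]
orientation: [177.5, -0.1, -6.0]
contact_force: [-0.7, 2.2, 0.8]
opening: 0.207
gripper_force: 5.0
[-0.73  2.18  0.77] [ 0.403  0.047 -0.014]
```

```bash
python3 -m jog '[{"offset":[0,-0.0003,0],"turn":[0,0,0],"hand":255},{"offset":[0,0,0],"turn":[0,0,0],"hand":255},{"offset":[0,0,0],"turn":[0,0,0],"hand":255},{"offset":[0,0,0],"turn":[0,0,0],"hand":255}]' 25
python3 st.py; python3 - <<'E'
from hexfit import *
for n in("scene","side"):
    im=manip.camera(n); cv2.imwrite(f"pics/{n}2.png",im[:,:,::-1])
    for t in ("lens","bar_mid","tub","spanner","mould"):
        print(n,t,[(np.round(d["uv"],1).tolist(),round(d["confidence"],2)) for d in manip.landmark_of(n,t)[:1]])
    for th in (18,20,22): print(th,[proj(n,stand2w(X,X[2],bar(np.radians(th),L))).round(1).tolist() for L in(120,222)])
a=cv2.imread("pics/scene2.png")[90:290,160:400];b=cv2.imread("pics/side2.png")[120:360,150:350]
cv2.imwrite("pics/fin.png",np.hstack([cv2.resize(a,(432,360)),cv2.resize(b,(300,360))]))
E
```

```text
time: 16.3
tcp_pos: [555.9, -95.7, 100.7]
orientation: [177.5, -0.1, -6.0]
contact_force: [0.2, -0.8, 1.7]
opening: 0.201
gripper_force: 25.0
[ 0.19 -0.84  1.7 ] [-0.243  0.16  -0.052]
scene lens [([277.6, 175.8], 0.66)]
scene bar_mid [([264.7, 172.6], 0.58)]
scene tub [([241.8, 191.0], 0.63)]
scene spanner [([277.0, 175.3], 0.41)]
scene mould [([287.8, 238.1], 0.63)]
18 [[266.4, 172.4], [279.9, 184.2]]
20 [[266.3, 171.0], [279.7, 181.5]]
22 [[266.1, 169.7], [279.4, 178.8]]
side lens []
side bar_mid []
side tub [([285.6, 312.8], 0.82)]
side spanner [([208.8, 281.5], 0.59)]
side mould [([236.8, 197.8], 0.67)]
18 [[246.5, 191.1], [243.3, 154.0]]
20 [[246.5, 190.4], [243.3, 152.5]]
22 [[246.5, 189.7], [243.3, 151.1]]
```

View pics/fin.png

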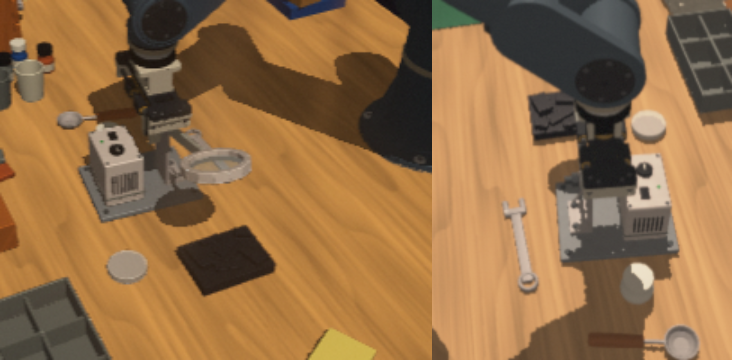

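The pads hold the head at the expected width of about 19 mm, with almost no side force. The lens ring is raised and the other things on the bench are where they were, so I'm handing in.

```bash
python3 -c "
from cell import manip
print(manip.finish_job())"
```

```text
the job is handed in; nothing more can be done
None
```

The job is handed in: the magnifier's arm is lifted to about 20° (the camera fit gave 19.8°) and let go, and the gripper holds the bolt's hex head across two flats at 25 N; the bolt may have turned by 1–2° as the pads seated, which I couldn't check directly.

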